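# Set a specimen mark under the needle and hold the brake on

### The arm

A 6-joint arm with a two-finger parallel gripper is mounted at the origin on the work surface. World frame = base frame: x ahead of the robot, y to its left, z up, the work surface at z = 0. Lengths are in m, angles in degrees, forces in N, time in s.
With the tool pointing down it reaches from about 0.4 to 0.825 m from the base axis. Payload 7 kg.
Tool frame: the origin (TCP) lies midway between the tips of the shut fingers; the grasp point (between the pads) lies 19 mm behind it (hold_point_z is the distance from the TCP to the grasp point, in m); z points along the fingers, y is the line along which they close (so a half turn about z gives the same grasp; the last joint's range is limited). The gripper opens to 88 mm and grips with 3 to 60 N. Pads are 19 mm wide; open, the fingers measure 130 mm over their backs; the gripper's body (78 mm by 193 mm) begins 47 mm behind the grasp point.
Start: joints at [89.674, 20.546, 0.682, 0, -70.136, -16.507], TCP at [0.195, 0.646, 0.227] pointing down, gripper open.
Joint ranges: [-176.03, 176.03], [-82.01, 121.73], [-58.28, 71.71], [-173.87, 95.51], [-174.79, -0.11], [-173.66, 173.66]. Speed limits (degrees/s): [136.94, 136.94, 172.46, 180, 180, 180].

### API

Orientations are given as [roll, pitch, yaw] about the fixed x, y, z axes, in that order (R = Rz(yaw) Ry(pitch) Rx(roll)).
In Python, from plant import get_state, capture, close_job, hold_point_z gives the robot as it stands.
- The arm moves only by the shell command python3 -m inch 'ROWS' [FORCE]. ROWS is text: rows parted by semicolons, each of 5 numbers parted by spaces: the shift along the tool's x, y, z normalised to -1 to 1, where 1 is 0.15 m, then the turn about the tool's z normalised to -1 to 1, where 1 is 360 degrees, then the opening, from 0 (shut) to 1 (fully open). In form: tx ty tz spin grip; .... A call has exactly 8 rows; each row shifts and turns the commanded pose from where the row before left it, along the tool's axes as they then stand; what a row does not reach is not made up. A row lasts 1/8 s, in which the tool goes at most 62.5 mm and 10.7 degrees, less where a joint would pass 70% of its speed; a pose out of reach is approached as far as the arm can. A call with a number of a shift or a turn outside -1 to 1 is refused whole. A call with a gripper value outside its range is refused whole. The fingers move at their own pace and stop on an object; FORCE is the grip in N (left out, the last holds). Time passes only in rows, so rows that do not move let the fingers close, or fill a call up. It gives the time, the measured TCP pose, the force, the opening and the grip force at its end, in the units of the state.
- get_state(): the state, without advancing time (a new reading comes with each control period).
- capture(name): name is "scene" or "top"; returns a dict with "color" (384x512x3 uint8, blue, green, red), "mtx" (3x3 intrinsics, pixels), "R" (3x3) and "t" (3): a world point X has camera coordinates R X + t. Camera axes: x right, y down, z forward; pixel columns grow to the right and rows downward; lengths in m; the calibration is good to about 2 mm. A picture is of the moment at which its call begins. There is no depth.
- close_job(): hands the job in; it is judged then, once.
The state is a dict: "time_s": time; "joints": joint angles; "qd": joint speeds; "joint_torque": joint torques, N m; "tcp_pos": TCP position; "eef_rot": TCP orientation; "contact_force": force on the tool from outside, world axes, zero at the start; "moment": the same for the moment, N m; "gripper_width": finger opening in m; "gripper_force": force on a finger pad.
Only numpy, scipy, OpenCV 4.12 (cv2) and the standard library are available. Lean on these libraries where they do the work, as an engineer would, in place of code of your own. Each camera call takes 0.05 s, during which the arm holds its last target. There are 200 camera calls.

### The job

First slide the specimen carriage (the one with the blue grip) along its track until the red dot on it sits right under the tip of the fixed needle, leaving the brake off. Then push the orange paddle of the sprung brake arm back, past its ratchet click, and keep pushing: the click does not latch, so finish while holding the arm there with the gripper, the dot still under the needle. Do not bump the needle stand, and leave the bottle, jar and dish where they are.

Things in the scene. Friction and masses are not known exactly. Their poses are not given: they have to be found in the camera images.
- station: White base plate fixed to the bench, 18 mm high; origin on the bench, its x points away from the robot, its y to the robot's left; spans x -100 to 100, y -170 to 190 mm. A carriage runs on it along y. The brake arm is pivoted at x 0, y 130 mm; a black pawl guide 26 x 24 mm stands 62 mm tall at x 64, y 130, its yellow pawl (up to 83 mm) slips over a tooth on the arm: the click.
- carriage (a joint): Travel of the aluminium carriage (150 mm in x, 90 mm in y, top 34.5 mm above the bench) along station +y, in m: 0 at the -y end, at most 0.14. It slides against about 2.5 N of friction and stays where it is left. A dark brake strip, top 32.5 mm above the bench, sticks out 160 mm from its +y side and passes below the brake arm.
- red_dot (a point): Centre of the round red dot, 10 mm across, on the pale specimen on the carriage, 38 mm above the bench. It is 100 mm further along station x than the blue grip, at the same station y, and moves with the carriage.
- blue_grip (a point): Centre of the top face of the upright blue grip on the carriage: 30 mm in station x, 20 mm in station y (grasp across this), standing from 34.5 to 82.5 mm above the bench.
- needle_tip (a point): Point of the fixed steel needle, 46 mm above the bench (8 mm above the dot's level), pointing down. The dot can always be brought exactly under it by moving the carriage in +y by 25 to 120 mm.
- needle_stand: Fixed stand of the needle; origin on the bench straight under the tip, axes parallel to the station's. Above the needle a black holder, 22 mm diameter, from 100 to 140 mm height; from it a sloping white boom runs to a steel column, 26 mm across and 192 mm tall, at x 110, y 60 mm from the needle, on a white foot 90 mm square centred at x 120, y 60 mm.
- brake_arm (a joint): Swing of the sprung arm, rad: 0 at rest; grows as the paddle is pushed away from the robot (clockwise from above, about the pivot); hard stop at 0.75. The push at the paddle is about 3.5 N at first, 10 N at the click (felt from 0.23 to 0.42); the pawl is clear from 0.61 on, where the spring pushes back with 7 to 8 N. Let go, the arm springs back to 0.
- pivot (a point): Pivot axis of the brake arm (vertical through this point), 55 mm above the bench; fixed to the station.
- paddle (a point): Centre of the top edge of the orange upright paddle on the brake arm, 116 mm above the bench, 110 mm from the pivot. 12 mm thick, 40 mm wide along the arm, it reaches from 51 to 116 mm above the bench. At rest the arm points to station +y, leaning 0.375 rad towards the robot; push the paddle's face that looks towards the robot.
- wash_bottle: Loose white bottle with red cap, 64 mm in diameter, 150 mm tall, upright; origin at the centre of its underside. Leave it alone.
- specimen_jar: Loose amber jar with green cap, 48 mm in diameter, 55 mm tall; origin at the centre of its underside. Leave it alone.
- dish: Loose shallow white dish, 80 mm in diameter, 16 mm tall; origin at the centre of its underside. Leave it alone.
Not all that is in view belongs to the job. Leave any green or pink look-alike of the needle_stand alone.

How it is judged:
By the outcome, as a careful person would: the job done as asked, in the order asked, and still so for the second after the job is handed in, while the arm keeps its last pose, push and grip.
It also fails if it takes over 45 s, if anything falls off the work surface, if the arm or the gripper's body presses on something with over 40 N, if the wrist force passes 120 N, or if a joint passes its speed limit or range.

## Working session

There is one attempt and no reset: what is moved stays moved. The work goes in short steps, Python scripts to look and compute and a shell command to move; the robot and the scene stay as the last step left them, time stands still between calls to the robot, and variables do not carry over. Pictures are saved under pics/ and viewed, at most 10 in all, crops included, and the job is handed in when it is done.

```bash
mkdir -p pics; python3 - <<'E'
from plant import *
import cv2,numpy as np,pickle
D={}
for n in("scene","top"):
    c=capture(n);D[n]=c;cv2.imwrite(f"pics/{n}0.png",c["color"])
    print(n,np.round(c["mtx"],1).tolist(),np.round(c["R"],3).tolist(),np.round(c["t"],3).tolist())
pickle.dump(D,open("d0.pkl","wb"))
s=get_state();print(s,hold_point_z)
E
```

```text
scene [[370.3, 0.0, 249.5], [0.0, 370.3, 189.6], [0.0, 0.0, 1.0]] [[-0.856, 0.517, 0.01], [0.295, 0.505, -0.811], [-0.424, -0.692, -0.584]] [0.462, -0.033, 1.375]
top [[400.1, 0.0, 252.5], [0.0, 400.1, 190.1], [0.0, 0.0, 1.0]] [[0.004, -1.0, -0.021], [-0.998, -0.003, -0.061], [0.061, 0.021, -0.998]] [-0.071, 0.472, 1.137]
{'time_s': 0.1, 'joints': array([ 8.96704857e+01,  2.05881921e+01,  6.38057993e-01, -1.89092573e-02,
       -7.01354852e+01, -1.65081020e+01]), 'qd': array([ 0.02307611, -0.07369199,  0.07633031,  0.07332601,  0.02554613,
        0.07906633]), 'joint_torque': array([-5.22406262e-04, -5.84162557e+01,  2.93752384e+01,  7.01563284e+00,
        1.01573789e-02, -4.78443337e-05]), 'tcp_pos': array([0.19539896, 0.64563162, 0.22569564]), 'eef_rot': array([ 1.79912858e+02, -7.28726168e-03, -1.68440493e+01]), 'contact_force': array([-0.27340231, -0.00318855,  0.38690059]), 'moment': array([-0.03253409, -0.02218874, -0.0391233 ]), 'gripper_force': 0.0, 'gripper_width': 0.08779443919310292} 0.0188
```

View pics/scene0.png

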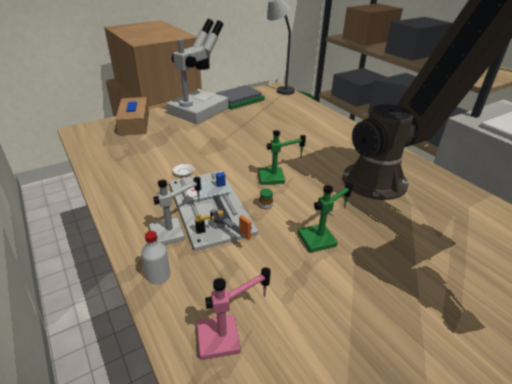

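View pics/top0.png

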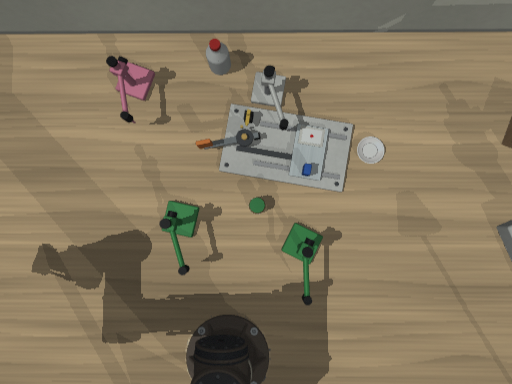

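The scene view shows the station at about (213,210), with the blue grip at (220,180), the paddle at (246,227) and the stand at (168,215). In the top view the grip is at (307,169), the red dot at (311,136), the holder at (284,125), the pivot at (245,137) and the paddle at (204,143). The jar is at (257,205), just on the robot's side of the station.

```bash
cat > h.py <<'E'
import cv2,numpy as np
def ray(c,uv):
    d=np.linalg.inv(c["mtx"])@np.array([uv[0],uv[1],1.]);return -c["R"].T@c["t"],c["R"].T@d
def onz(c,uv,z):
    o,d=ray(c,uv);return o+d*(z-o[2])/d[2]
def proj(c,X):
    p=c["mtx"]@(c["R"]@np.asarray(X,float)+c["t"]);return p[:2]/p[2]
def two(a,ua,b,ub):
    A=[];r=[]
    for c,u in((a,ua),(b,ub)):
        o,d=ray(c,u);d=d/np.linalg.norm(d);P=np.eye(3)-np.outer(d,d);A.append(P);r.append(P@o)
    return np.linalg.lstsq(np.vstack(A),np.hstack(r),rcond=None)[0]
HS=dict(blue=((105,120,40),(130,255,255)),red=((172,130,80),(180,255,255)),red2=((0,150,80),(4,255,255)),orange=((5,190,120),(13,255,255)),yellow=((20,150,120),(32,255,255)))
def blobs(c,name,roi):
    x0,y0,x1,y1=roi;h=cv2.cvtColor(c["color"],cv2.COLOR_BGR2HSV)
    m=cv2.inRange(h,*map(np.array,HS[name]));k=np.zeros_like(m);k[y0:y1,x0:x1]=m[y0:y1,x0:x1]
    n,l,s,ce=cv2.connectedComponentsWithStats(k)
    return [(s[i].tolist(),np.round(ce[i],1).tolist()) for i in range(1,n) if s[i][4]>3]
E
python3 - <<'E'
import pickle;from h import *
D=pickle.load(open("d0.pkl","rb"))
for n,roi in(("top",(190,60,390,220)),("scene",(140,150,270,260))):
    for k in HS: print(n,k,blobs(D[n],k,roi))
t=cv2.resize(D["top"]["color"][60:200,190:390],None,fx=4,fy=4,interpolation=cv2.INTER_CUBIC)
s=cv2.resize(D["scene"]["color"][150:260,140:270],None,fx=6,fy=5.4,interpolation=cv2.INTER_CUBIC)
s=cv2.resize(D["scene"]["color"][150:250,140:270],None,fx=6,fy=6,interpolation=cv2.INTER_CUBIC)
cv2.imwrite("pics/t1.png",t);cv2.imwrite("pics/s1.png",s)
E
```

```text
top blue [([302, 164, 10, 12, 91], [306.5, 169.3])]
top red []
top red2 [([311, 135, 2, 2, 4], [311.5, 135.5])]
top orange []
top yellow [([245, 110, 6, 15, 46], [247.4, 116.7])]
scene blue [([216, 173, 9, 13, 100], [220.3, 178.9])]
scene red []
scene red2 [([145, 231, 11, 11, 95], [150.4, 236.1])]
scene orange [([241, 218, 9, 20, 35], [246.7, 226.3])]
scene yellow [([196, 215, 14, 6, 33], [201.7, 217.4])]
```

View pics/t1.png

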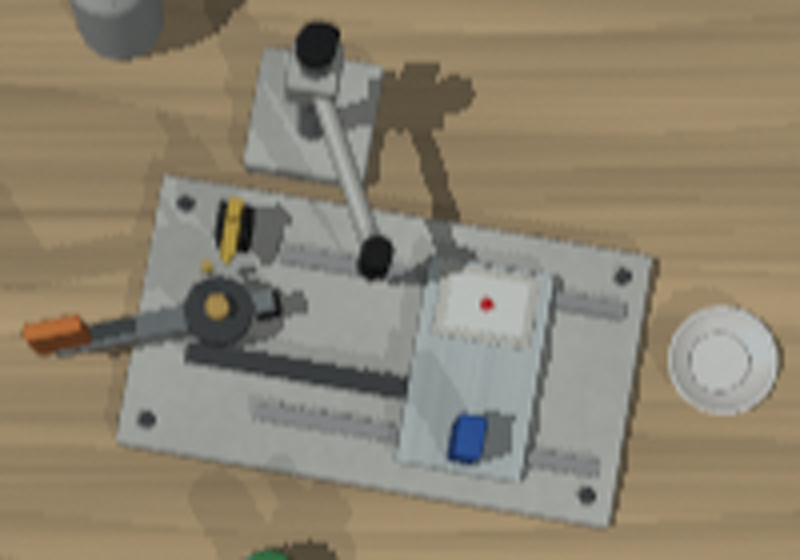

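View pics/s1.png

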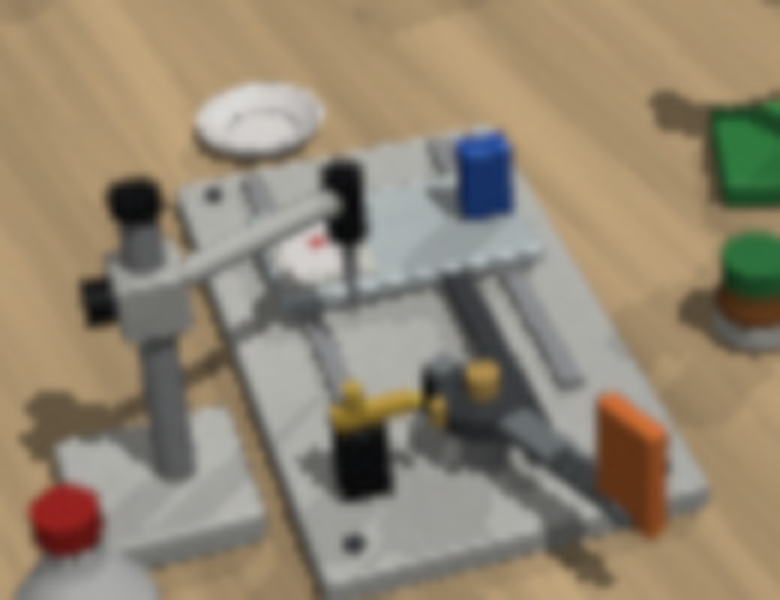

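```bash
cat > m.py <<'E'
import pickle;from h import *
D=pickle.load(open("d0.pkl","rb"));T=D["top"];S=D["scene"]
P=lambda u,v:((u+.5)/4-.5+190,(v+.5)/4-.5+60); Q=lambda u,v:((u+.5)/6-.5+140,(v+.5)/6-.5+150)
st=np.array([[100,190],[100,-170],[-100,-170],[-100,190]])/1000.
w=np.array([onz(T,P(*p),.018)[:2] for p in((165,178),(655,258),(612,525),(118,443))])
a=w-w.mean(0);b=st-st.mean(0)
th=np.arctan2((b[:,0]*a[:,1]-b[:,1]*a[:,0]).sum(),(a*b).sum());R=np.array([[np.cos(th),-np.sin(th)],[np.sin(th),np.cos(th)]])
o=w.mean(0)-R@st.mean(0)
E
python3 - <<'E'
from m import *
print("cams",-T["R"].T@T["t"],-S["R"].T@S["t"])
print("th",np.degrees(th),"o",o,"resid mm",np.round((w-(st@R.T+o))*1e3,1).tolist())
L=lambda X:np.round((R.T@(X[:2]-o))*1e3,1)
def sh(n,X):print(n,np.round(X,4),"station",L(X))
g=onz(T,P(470,437),.0825*.8+.01) 
sh("dot top",onz(T,(311.4,135.5),.038)); sh("dot scn",onz(S,Q(319,242),.038))
sh("blue top centroid@.07",onz(T,(306.5,169.3),.066)); sh("blue 2view",two(T,(306.5,169.3),S,(220.3,178.9)))
sh("tip scn",onz(S,Q(352,303),.046)); sh("holder top@.12",onz(T,P(376,257),.12)); sh("holder 2v",two(T,P(376,257),S,Q(345,202)))
sh("paddle top scn",onz(S,Q(632,417),.116)); sh("paddle top T",onz(T,P(55,333),.116))
pv=R@[0,.13]+o; sh("pivot",np.r_[pv,.055]); print(proj(T,np.r_[pv,.055]),P(218,306))
sh("jar T",onz(T,(257,205),.055));sh("grip nominal from dot",np.r_[onz(T,(311.4,135.5),.038)[:2]-R@[.1,0],0])
sh("jar",onz(S,Q(755,265),.055))
E
```

```text
cams [ 0.40193204 -0.09343269  1.16194308] [0.9889877  0.72917263 0.77188694]
th -9.446329674365687 o [ 0.59455975 -0.17537373] resid mm [[-2.1, -0.6], [-2.1, 0.9], [2.6, 0.7], [1.6, -1.0]]
dot top [ 0.6261 -0.2354  0.038 ] station [ 41. -54.]
dot scn [ 0.6225 -0.2344  0.038 ] station [ 37.3 -53.7]
blue top centroid@.07 [ 0.5268 -0.218   0.066 ] station [-59.9 -53.2]
blue 2view [ 0.5266 -0.2182  0.0599] station [-60.  -53.3]
tip scn [ 0.6342 -0.1636  0.046 ] station [37.2 18.1]
holder top@.12 [ 0.6407 -0.1523  0.12  ] station [41.7 30.3]
holder 2v [ 0.6393 -0.1516  0.1213] station [40.2 30.8]
paddle top scn [0.5946 0.0646 0.116 ] station [-39.3 236.7]
paddle top T [0.5909 0.0596 0.116 ] station [-42.2 231.1]
pivot [ 0.6159 -0.0471  0.055 ] station [  0. 130.]
[244.65936848 137.92994942] (244.125, 136.125)
jar T [ 0.4285 -0.0823  0.055 ] station [-179.    64.6]
grip nominal from dot [ 0.5275 -0.219   0.    ] station [-59. -54.]
jar [ 0.4355 -0.0731  0.055 ] station [-173.7   74.8]
```

```bash
python3 - <<'E'
from m import *
for y in(.018,.024,.030):
    for z in(.046,.1,.14):
        X=np.r_[R@[.04,y]+o,z];p=proj(S,X);q=proj(T,X)
        print(y,z,np.round((p-(140,150)+.5)*6-.5),np.round((q-(190,60)+.5)*4-.5))
s=cv2.resize(S["color"][170:215,185:225],None,fx=14,fy=13,interpolation=cv2.INTER_NEAREST)
cv2.imwrite("pics/s2.png",s)
E
```

```text
0.018 0.046 [347. 304.] [387. 286.]
0.018 0.1 [339. 222.] [392. 269.]
0.018 0.14 [334. 158.] [396. 256.]
0.024 0.046 [350. 310.] [379. 285.]
0.024 0.1 [342. 228.] [383. 268.]
0.024 0.14 [337. 164.] [387. 254.]
0.03 0.046 [353. 317.] [370. 283.]
0.03 0.1 [345. 234.] [374. 266.]
0.03 0.14 [340. 170.] [378. 253.]
```

View pics/s2.png

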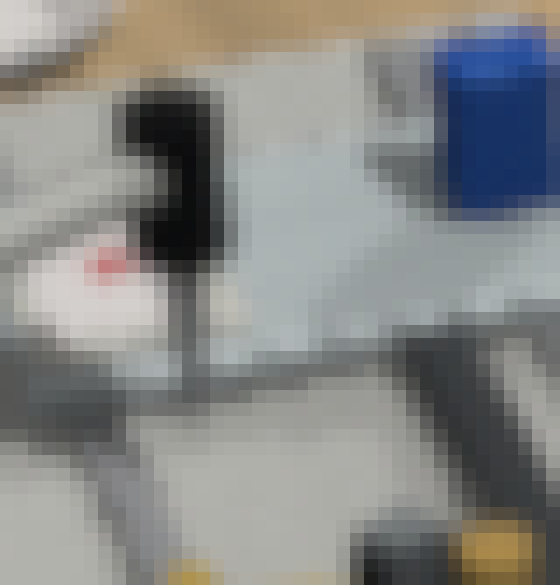

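The black holder spans (160–245) in the crop's rows and lines up in both views, so the needle stands at about station (40, 30). The dot is at (40, -54) and the tip itself fades against the plate. I'll start the approach.

```bash
python3 -m inch '0 0 0 -0.0205 1; .25 .2 0 0 1; .25 .2 0 0 1; .25 .2 0 0 1; .25 .2 0 0 1; .25 .2 0 0 1; .25 .2 0 0 1; .25 .2 0 0 1' 25
python3 - <<'E'
from m import *
# refine holder by dark blob centroids and dot by redness-weighted centroid
def dark(c,r,th):
    x0,y0,x1,y1=r;k=c["color"][y0:y1,x0:x1].max(2)<th
    n,l,s,ce=cv2.connectedComponentsWithStats(k.astype(np.uint8));i=1+s[1:,4].argmax();return ce[i]+(x0,y0),s[i]
a,sa=dark(T,(276,115,292,135),60);b,sb=dark(S,(190,173,202,192),60)
X=two(T,a,S,b);print(a,sa,b,sb,X,(R.T@(X[:2]-o))*1e3, (R.T@(onz(T,a,.12)[:2]-o))*1e3,(R.T@(onz(S,b,.12)[:2]-o))*1e3)
for c,r,n in((T,(300,128,322,144),"T"),(S,(187,184,200,196),"S")):
    i=c["color"][r[1]:r[3],r[0]:r[2]].astype(float);wt=np.clip(i[...,2]-i[...,:2].max(2)-12,0,None)
    if n=="S":wt=np.clip(i[...,2]-i[...,:2].max(2)-25,0,None)
    v,u=np.mgrid[r[1]:r[3],r[0]:r[2]];p=((wt*u).sum()/wt.sum(),(wt*v).sum()/wt.sum());x=onz(c,p,.038);print(n,p,x,(R.T@(x[:2]-o))*1e3)
bt=onz(T,(215,45),.15);print("bottle",bt,(R.T@(bt[:2]-o))*1e3)
E
```

```text
time_s: 1.1
tcp_pos: [0.4206, 0.3944, 0.2263]
eef_rot: [180.0, 0.0, -9.4]
contact_force: [0.8, 0.5, -0.5]
gripper_width: 0.0874
gripper_force: 0.0
[283.46478873 124.05633803] [ 4  4  8 11 71] [197.18644068 183.50847458] [ 4  5  7 13 59] [ 0.63905125 -0.15123352  0.12042538] [39.92621087 31.11496599] [41.19031819 30.67490687] [38.77525515 31.31680846]
T (np.float64(311.2448717948718), np.float64(135.5948717948718)) [ 0.62587317 -0.23497103  0.038     ] [ 40.67012976 -53.64987376]
S (np.float64(192.33870967741936), np.float64(189.82258064516128)) [ 0.62352248 -0.2356436   0.038     ] [ 38.46170234 -54.69913516]
bottle [0.84136032 0.02730396 0.15      ] [210.18969356 240.43514144]
```

```bash
python3 -m inch '.114 .326 0 0 1; .114 .326 0 0 1; .114 .326 0 0 1; .114 .326 0 0 1; .114 .326 0 0 1; .114 .326 0 0 1; .114 .326 0 0 1; .114 .326 0 0 1'; python3 -m inch '.114 .326 0 0 1; .114 .326 0 0 1; .114 .326 0 0 1; .114 .326 0 0 1; 0 0 .2 0 1; 0 0 .2 0 1; 0 0 .2 0 1; 0 0 0 0 1'
```

```text
time_s: 2.1
tcp_pos: [0.4905, -0.0142, 0.2266]
eef_rot: [-180.0, -0.0, -9.4]
contact_force: [0.6, 0.4, 0.4]
gripper_width: 0.0875
gripper_force: 0.0
time_s: 3.1
tcp_pos: [0.5241, -0.2166, 0.1342]
eef_rot: [180.0, 0.3, -9.5]
contact_force: [0.4, 0.1, -0.1]
gripper_width: 0.0876
gripper_force: 0.0
```

```bash
python3 -m inch '.015 .01 .15 0 1; 0 0 .15 0 1; 0 0 .15 0 1; 0 0 .12 0 1; 0 0 0 0 1; 0 0 0 0 .1; 0 0 0 0 .1; 0 0 0 0 .1' 20;  python3 -m inch '0 0 0 0 .1; 0 0 0 0 .1; 0 0 0 0 .1; 0 0 0 0 .1; 0 0 0 0 .1; 0 0 0 0 .1; 0 0 0 0 .1; 0 0 0 0 .1'
```

```text
time_s: 4.1
tcp_pos: [0.5284, -0.2186, 0.0519]
eef_rot: [-180.0, -0.1, -9.4]
contact_force: [0.1, -0.2, -0.6]
gripper_width: 0.0632
gripper_force: 0.0
time_s: 5.1
tcp_pos: [0.5279, -0.2186, 0.051]
eef_rot: [180.0, 0.0, -9.5]
contact_force: [0.2, -0.3, -0.5]
gripper_width: 0.0198
gripper_force: 20.0
```

```bash
python3 -m inch '0 -.07 0 0 .1; 0 -.07 0 0 .1; 0 -.07 0 0 .1; 0 -.07 0 0 .1; 0 -.07 0 0 .1; 0 -.07 0 0 .1; 0 -.07 0 0 .1; 0 0 0 0 .1'; cat > look.py <<'E'
import sys;from m import *;from plant import *
n=sys.argv[1];T=capture("top");S=capture("scene")
cv2.imwrite(f"pics/{n}.png",np.hstack([cv2.resize(T["color"][105:175,240:330],None,fx=4.4,fy=5.7,interpolation=cv2.INTER_CUBIC),cv2.resize(S["color"][165:235,175:265],None,fx=4.4,fy=5.7,interpolation=cv2.INTER_CUBIC)]))
for c,r,t in((T,(270,118,322,146),12),(S,(187,184,222,215),20)):
    i=c["color"][r[1]:r[3],r[0]:r[2]].astype(float);wt=np.clip(i[...,2]-i[...,:2].max(2)-t,0,None)
    v,u=np.mgrid[r[1]:r[3],r[0]:r[2]];p=np.array([(wt*u).sum()/wt.sum(),(wt*v).sum()/wt.sum()]) if wt.sum() else np.zeros(2)
    sd=np.sqrt((wt*((u-p[0])**2+(v-p[1])**2)).sum()/max(wt.sum(),1));x=onz(c,p,.038);print(np.round(p,2),"sd",round(sd,2),"n",(wt>0).sum(),"station",np.round((R.T@(x[:2]-o))*1e3,1))
    print("want pixel",proj(c,np.r_[R@[.04,.031]+o,.038]))
E
python3 look.py a1
```

```text
time_s: 6.1
tcp_pos: [0.5405, -0.1448, 0.051]
eef_rot: [-180.0, -0.0, -9.4]
contact_force: [3.7, 1.7, -4.2]
gripper_width: 0.02
gripper_force: 20.0
[0. 0.] sd 0.0 n 0 station [288.6 910.8]
want pixel [281.66303757 130.9793236 ]
[208.6  207.54] sd 12.07 n 24 station [14.6 57.2]
want pixel [198.64146131 204.54505902]
```

View pics/a1.png

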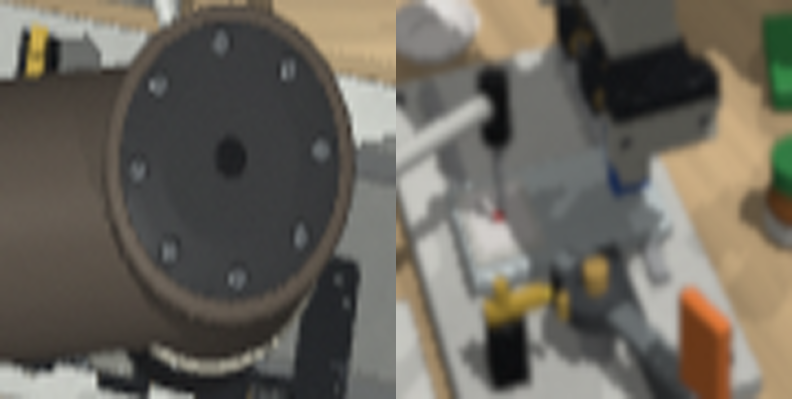

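The wrist hides the station in the top view. In the scene half, the dot shows at crop (498,216), just behind the needle tip, so it still has to go roughly 8–10 mm. I'll measure the dot with a tighter region.

```bash
cat > dot.py <<'E'
import sys;from m import *;from plant import *
S=capture("scene");r=(188,194,208,212);i=S["color"][r[1]:r[3],r[0]:r[2]].astype(float)
wt=np.clip(i[...,2]-i[...,:2].max(2)-20,0,None);v,u=np.mgrid[r[1]:r[3],r[0]:r[2]]
p=np.array([(wt*u).sum(),(wt*v).sum()])/wt.sum();x=onz(S,p,.038);print(p,(wt>0).sum(),"station",(R.T@(x[:2]-o))*1e3,"want",proj(S,np.r_[R@[.0385,.031]+o,.038]))
cv2.imwrite("pics/%s.png"%sys.argv[1],cv2.resize(S["color"][175:215,178:222],None,fx=14,fy=14,interpolation=cv2.INTER_NEAREST))
E
python3 dot.py b1;python3 -m inch '0 -.01 0 0 .1; 0 -.01 0 0 .1; 0 -.01 0 0 .1; 0 -.01 0 0 .1; 0 0 0 0 .1; 0 0 0 0 .1; 0 0 0 0 .1; 0 0 0 0 .1'; python3 dot.py b2
```

```text
[197.71578947 202.47368421] 6 station [39.91033404 19.43922297] want [199.09596615 204.44189076]
time_s: 7.25
tcp_pos: [0.5411, -0.1408, 0.051]
eef_rot: [180.0, -0.0, -9.5]
contact_force: [4.5, -2.7, -6.3]
gripper_width: 0.0196
gripper_force: 20.0
[198.28717949 203.47692308] 8 station [39.58505284 25.20065991] want [199.09596615 204.44189076]
```

View pics/b2.png

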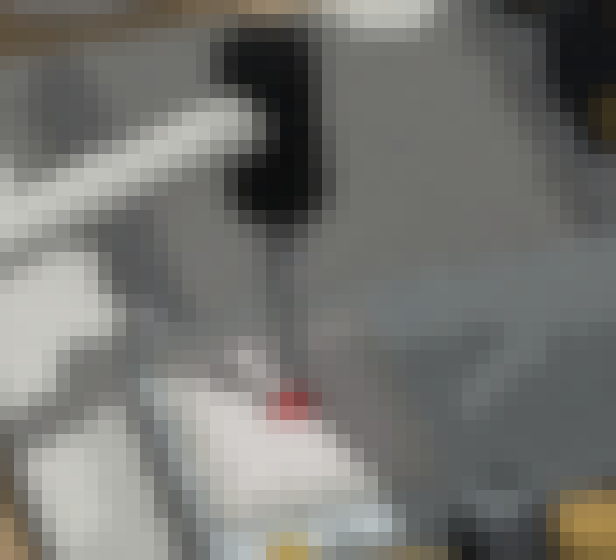

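The dot is now at crop (292,400), right below the needle's visible end at about (287,360), and both estimates put it about 6 mm short.

```bash
python3 -m inch '0 -.01 0 0 .1; 0 -.01 0 0 .1; 0 -.01 0 0 .1; 0 -.01 0 0 .1; 0 0 0 0 .1; 0 0 0 0 .1; 0 0 0 0 .1; 0 0 0 0 .1'; python3 dot.py b3
```

```text
time_s: 8.3
tcp_pos: [0.5422, -0.1348, 0.051]
eef_rot: [180.0, -0.0, -9.5]
contact_force: [4.8, -2.2, -7.6]
gripper_width: 0.0197
gripper_force: 20.0
[199.0244898  204.44489796] 7 station [38.7176966  30.93348952] want [199.09596615 204.44189076]
```

```bash
python3 -m inch '0 0 0 0 .6; 0 0 0 0 .6; 0 0 0 0 .6; 0 0 0 0 .6; 0 0 -.25 0 .6; 0 0 -.25 0 .6; 0 0 -.25 0 .6; 0 0 -.25 0 .6'; python3 - <<'E'
from m import *;from plant import *
s=get_state();p=s["tcp_pos"];print(p,s["eef_rot"],s["contact_force"])
u=np.array([-np.sin(.375),np.cos(.375)]);n=np.array([np.cos(.375),np.sin(.375)])
tg=R@(np.array([0,.13])+.11*u-.0305*n)+o;print("target",tg,"tool shift units",R.T@(tg-p[:2])*[1,-1]/.15)
E
python3 dot.py b4
```

```text
time_s: 9.35
tcp_pos: [0.5417, -0.1342, 0.2024]
eef_rot: [-180.0, 0.0, -9.4]
contact_force: [0.9, 0.1, 0.6]
gripper_width: 0.0525
gripper_force: 0.0
[ 0.54169556 -0.1342181   0.20238596] [-1.79998798e+02  3.89269589e-03 -9.44784720e+00] [0.90739257 0.10682915 0.61924979]
target [0.56312209 0.05408194] tool shift units [-0.06512339 -1.26175495]
[198.93087558 204.52073733] 7 station [39.10211893 31.20813407] want [199.09596615 204.44189076]
```

```bash
python3 -m inch '-.008 -.158 0 0 0; -.008 -.158 0 0 0; -.008 -.158 0 0 0; -.008 -.158 0 0 0; -.008 -.158 0 0 0; -.008 -.158 0 0 0; -.008 -.158 0 0 0; -.008 -.158 0 0 0' 40;python3 -m inch '0 0 0 -.0199 0; 0 0 0 -.0199 0; 0 0 0 -.0199 0; 0 0 0 0 0; 0 0 0 0 0; 0 0 0 0 0; 0 0 0 0 0; 0 0 0 0 0'; python3 look.py a2
```

```text
time_s: 10.4
tcp_pos: [0.5635, 0.0551, 0.2009]
eef_rot: [180.0, 0.0, -9.4]
contact_force: [0.2, 0.7, -1.4]
gripper_width: 0.0002
gripper_force: 0.0
time_s: 11.4
tcp_pos: [0.5637, 0.0543, 0.2011]
eef_rot: [-180.0, -0.0, 12.0]
contact_force: [-0.1, 0.2, 0.6]
gripper_width: 0.0004
gripper_force: 0.0
[281.38 130.69] sd 1.27 n 15 station [40.7 31.9]
want pixel [281.66303757 130.9793236 ]
[198.85 205.57] sd 3.08 n 8 station [40.8 36.4]
want pixel [198.64146131 204.54505902]
```

View pics/a2.png

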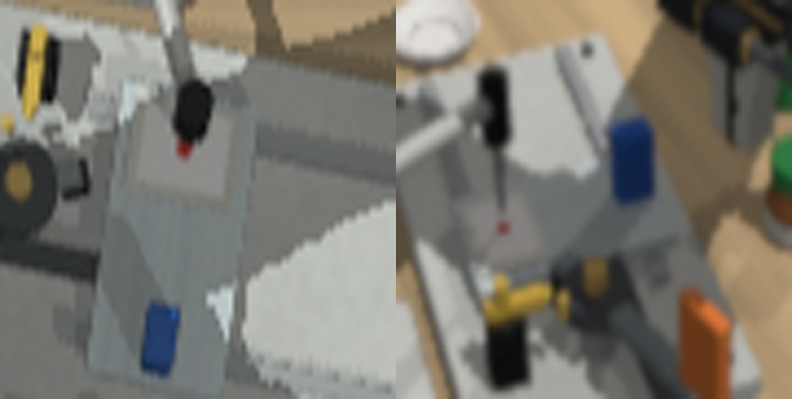

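The top half shows the dot at crop (185,148), emerging right under the holder, and the scene half shows it at (503,228) below the needle. The alignment is good in both views. Next is the paddle: descend and approach it.

```bash
python3 -m inch '0 0 .14 0 0; 0 0 .14 0 0; 0 0 .14 0 0; 0 0 .14 0 0; 0 0 .14 0 0; 0 0 .14 0 0; 0 0 0 0 0; 0 0 0 0 0';python3 -m inch '.02 0 0 0 0; .02 0 0 0 0; .02 0 0 0 0; .02 0 0 0 0; 0 0 0 0 0; 0 0 0 0 0; 0 0 0 0 0; 0 0 0 0 0'; python3 -c "
from plant import *;import cv2;c=capture('scene')['color'];cv2.imwrite('pics/c1.png',cv2.resize(c[150:260,170:290],None,fx=5,fy=5,interpolation=cv2.INTER_CUBIC))"
```

```text
time_s: 12.5
tcp_pos: [0.5642, 0.0545, 0.0758]
eef_rot: [180.0, -0.0, 12.0]
contact_force: [0.3, 0.3, 0.1]
gripper_width: 0.0002
gripper_force: 0.0
time_s: 13.5
tcp_pos: [0.5753, 0.0568, 0.0751]
eef_rot: [-180.0, -0.0, 12.0]
contact_force: [-0.8, -0.5, 0.3]
gripper_width: 0.0006
gripper_force: 0.0
```

View pics/c1.png

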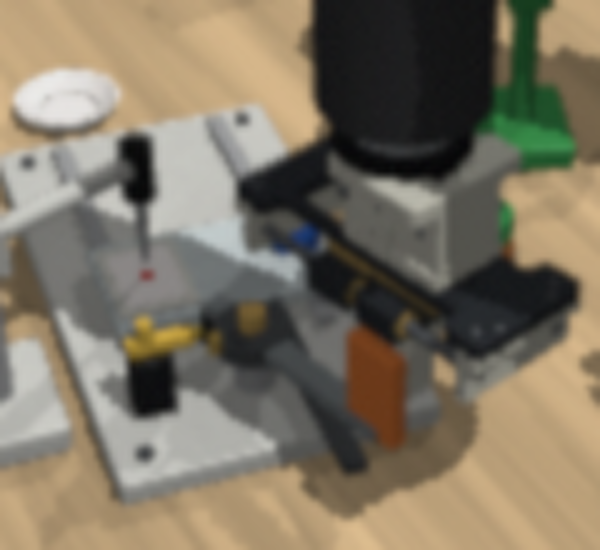

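The gripper is square behind the paddle at crop (375,385), almost touching it, and the dot at (147,274) is still below the needle. Now I'll feel for contact.

```bash
python3 -m inch '.01 0 0 0 0; .01 0 0 0 0; .01 0 0 0 0; 0 0 0 0 0; 0 0 0 0 0; 0 0 0 0 0; 0 0 0 0 0; 0 0 0 0 0'
```

```text
time_s: 14.55
tcp_pos: [0.5796, 0.0577, 0.0749]
eef_rot: [-180.0, 0.0, 12.0]
contact_force: [-4.5, -0.2, -0.4]
gripper_width: 0.0005
gripper_force: 2.2
```

```bash
for i in 1; do python3 -m inch '.0312 -.003 0 .00676 0; .0312 -.003 0 .00676 0; .0312 -.003 0 .00676 0; .0312 -.003 0 .00676 0; .0312 -.003 0 .00676 0; .0312 -.003 0 .00676 0; .0312 -.003 0 .00676 0; .0312 -.003 0 .00676 0'; done
```

```text
time_s: 15.55
tcp_pos: [0.6154, 0.0642, 0.0749]
eef_rot: [-180.0, 0.1, -7.5]
contact_force: [-8.2, 3.6, 1.3]
gripper_width: 0.0004
gripper_force: 4.8
```

```bash
python3 -m inch '.0312 -.003 0 .00676 0; .0312 -.003 0 .00676 0; .0312 -.003 0 .00676 0; .0312 -.003 0 .00676 0; .0312 -.003 0 .00676 0; .0312 -.003 0 .00676 0; .0312 -.003 0 .00676 0; .0312 -.003 0 .00676 0'; cat > ang.py <<'E'
from m import *;from plant import *
s=get_state();pv=R@[0,.13]+o;v=R.T@(s["tcp_pos"][:2]-pv);yaw=np.radians(s["eef_rot"][2])-th
rr=np.hypot(*v);print("r",rr,"theta from pos",np.arctan2(v[0],v[1])+.375+np.arcsin(.0136/rr),"theta from yaw",.375-yaw,s["contact_force"],s["gripper_width"])
E
python3 ang.py
```

```text
time_s: 16.55
tcp_pos: [0.6532, 0.0578, 0.0749]
eef_rot: [-180.0, 0.1, -27.0]
contact_force: [-7.6, 5.0, 2.0]
gripper_width: 0.0004
gripper_force: 4.4
r 0.11135913655088533 theta from pos 0.67433983521328 theta from yaw 0.6809915088021904 [-7.55785265  5.02601521  1.97493857] 0.0003919267849660888
```

```bash
python3 -m inch '.005 0 0 0 0; 0 0 0 0 0; 0 0 0 0 0; 0 0 0 0 0; 0 0 0 0 0; 0 0 0 0 0; 0 0 0 0 0; 0 0 0 0 0'; python3 ang.py; python3 dot.py b6; python3 -c "
from plant import *;import cv2,numpy as np
f=lambda n,a,b,c,d:cv2.resize(capture(n)['color'][a:b,c:d],None,fx=4,fy=4,interpolation=cv2.INTER_CUBIC)
cv2.imwrite('pics/c2.png',np.hstack([f('scene',140,270,150,250),f('top',60,190,195,295)]))"
```

```text
time_s: 17.55
tcp_pos: [0.6538, 0.0575, 0.0749]
eef_rot: [-180.0, 0.1, -26.9]
contact_force: [-6.9, 4.9, 0.5]
gripper_width: 0.0003
gripper_force: 4.2
r 0.11128384726881121 theta from pos 0.6802646536986827 theta from yaw 0.6795238398126199 [-6.9136263   4.91292944  0.48480195] 0.0003276170586385495
[198.91176471 204.51680672] 6 station [39.15376994 31.16653925] want [199.09596615 204.44189076]
```

View pics/c2.png

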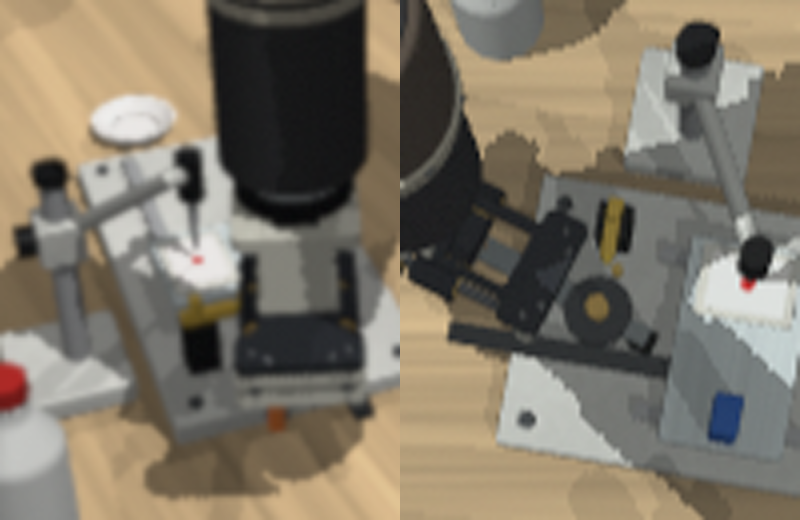

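The scene half shows the gripper holding the paddle, with orange visible at (275,415), and the dot at (197,260) under the needle. The top half shows the arm swung past the pawl and the dot at (748,285) just below the holder. Everything else is where it was, so I'm handing in.

```bash
python3 -c "
from plant import *;print(close_job())"
```

```text
the job is handed in; nothing more can be done
None
```

I handed the job in at about 18 s: the dot measures within about 1 mm of under the needle, and the gripper is holding the brake arm past its click at about 0.68 rad (pushing back about 8.5 N), with nothing else touched.

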